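# Stand the height gauge over the brass specimen

## Task

Pick up the bridge height gauge by its black grip and lower it gently astride the brass block where the block lies, so that both legs stand flat on the bench and the sprung foot rests near the middle of the block's top and shows its height; then let go and move clear. Do not drop the gauge or shove the brass block, and leave the aluminium block where it is.

Things in the scene. Friction and masses are not known exactly. Their poses are not given: they have to be found in the camera images.
- gauge: Loose bridge gauge, 0.5 kg, 100 (y) x 50 (x) x 135 mm high, origin mid-underside at sole level, z up. Steel legs at y = +-40 to 50 mm; the 80 mm gap between, 60 mm high, is open to +x and -x. Blue plate, top at 70 mm. Black grip on its middle, 26 (y) x 44 (x) mm, z 70 to 135: grip across y at z about 110. White scale, red pointer on the grip's x faces. Any yaw, either way round, will do.
- gauge_foot (a joint): Slide of the gauge's sprung foot (steel disc, 18 mm across, mid-way between the legs, over the gauge's origin), in m: 0 fully down, level with the soles; grows as it is pushed up, at most 0.045. With the gauge standing over a part it reads the part's height. The spring is light: 0.4 N at 0, 1.4 N at 0.028.
- brass_block: The block to measure: yellow brass, loose, 0.28 kg, 40 (x) x 30 (y) x 28 (z) mm, on the bench; origin mid-underside, z up. It and the gauge start at least 110 mm from all else, centre to centre. Unlisted: a copper strip, 80 x 20 x 6 mm, and, over 0.3 m to the left and right, a tube rack and a bottle under 0.16 m high.
- aluminium_block: A bystander: silvery aluminium block, loose, 0.06 kg, 40 (x) x 30 (y) x 18 (z) mm. Origin: centre of its underside, z up. Leave it alone.
Things that resemble listed ones, but are neither listed nor needed, are in the scene too. Of the things that look like the brass_block, the largest one is meant.

How it is judged (in metres and radians):
On the way:
1. the gauge is held in the fingers, clear of the bench by more than 30 mm (height (world z) of gauge above 0.03 m and contact force between the fingers and gauge above 1 N), for 0.2 s.
At the end, for the whole second after the job is handed in: The gauge stands upright (within 3 degrees) with its soles on the bench (within 4 mm), at rest, its middle within 13 mm of the brass block's middle, the foot pushed up to 25 to 31 mm (the block is 28 mm high); the brass block within 20 mm and the aluminium block within 15 mm of where they started (horizontal distance between gauge and brass_block below 0.013 m and value of joint gauge_foot between 0.025 and 0.031 m and height (world z) of gauge below 0.004 m and angle between gauge's own z axis and vertical below 0.06 rad and distance of brass_block from where it was at the start of the episode below 0.02 m and linear speed of gauge below 0.01 m/s and distance of aluminium_block from where it was at the start of the episode below 0.015 m); the robot touches nothing.
It fails at once if the gauge is let go or thrown while more than 20 mm above the bench (height (world z) of gauge above 0.02 m and contact force between the fingers and gauge below 0.2 N).
It fails at once if the gauge is pressed on the brass block with more than 20 N (a leg set down on it) (contact force between gauge and brass_block above 20 N).
It fails at once if the brass block is shoved by more than 20 mm (distance of brass_block from where it was at the start of the episode above 0.02 m).
It fails at once if the aluminium block is moved by more than 15 mm (distance of aluminium_block from where it was at the start of the episode above 0.015 m).
It also fails if it takes over 40 s, if anything falls off the work surface, if the arm or the gripper's body presses on something with over 40 N, if the wrist force passes 120 N, or if a joint passes its speed limit or range.

## Robot

A 6-joint arm with a two-finger parallel gripper is mounted at the origin on the work surface. World frame = base frame: x ahead of the robot, y to its left, z up, the work surface at z = 0. Lengths are in mm, angles in degrees, forces in N, time in s.
With the tool pointing down it reaches from about 300 to 750 mm from the base axis. Payload 8.5 kg.
Tool frame: the origin (TCP) lies midway between the tips of the shut fingers; the grasp point (between the pads) lies r.hold_point_z behind it (r.hold_point_z is the distance from the TCP to the grasp point, in mm); z points along the fingers, y is the line along which they close (so a half turn about z gives the same grasp; the last joint's range is limited). The gripper opens to 85 mm and grips with 20 to 120 N. Pads are 22 mm wide; open, the fingers measure 114 mm over their backs; the gripper's body (76 mm by 85 mm) begins 54 mm behind the grasp point. The pads swing forward as they close: fully open they stand 13 mm farther back than shut.
Start: joints at [60.831, 21.807, 74.336, -0, 83.858, -12.336], TCP at [159.267, 526.417, 231.322] pointing down, gripper open.
Joint ranges: [-178.18, 178.18], [-50.72, 133.34], [12.68, 142.11], [-81.47, 261.47], [9.98, 163.14], [-165.26, 165.26]. Speed limits (degrees/s): [136.94, 136.94, 180, 180, 180, 180].

## Interface

Orientations are given as [roll, pitch, yaw] about the fixed x, y, z axes, in that order (R = Rz(yaw) Ry(pitch) Rx(roll)).
In Python, from rig import r, viewer gives the robot as it stands.
- The arm moves only by the tool carry_out, never from a script. Its argument "moves" is text: rows parted by semicolons, each of 7 numbers parted by spaces: the shift along the tool's x, y, z in mm, then the turn, a rotation vector about the tool's x, y, z in rad, then the gripper's target within -1 to 1 (shut at 1, half-way at 0, fully open at -1). In form: dx dy dz rx ry rz grip; .... A call has 1 to 5 rows; each row is the pose to reach, as a shift and turn from the pose commanded when the call began, along the tool's axes at that moment; what a row does not reach only later rows make up. A row lasts 1/12 s, in which the tool goes at most 41.7 mm and 7.16 degrees, less where a joint would pass 70% of its speed; a pose out of reach is approached as far as the arm can. A call with a gripper value outside its range is refused whole. The fingers move at their own pace and stop on an object; "newtons" is the grip in N (left out, the last holds). Time passes only in rows, so rows that repeat a pose let the fingers close. It gives the time, the measured TCP pose, the force, the opening and the grip force at its end, in the units of the state.
- r.read_state(): the state, without advancing time (a new reading comes with each control period).
- viewer.grab_frame(name): name is "side" or "top"; returns a dict with "img" (400x640x3 uint8, red, green, blue), "vertical_fov" (degrees; the focal length in pixels is half the picture's height over the tangent of half this angle, whatever the lens; pixels are square), "cx", "cy" (the principal point, pixels), "origin" and "orientation" of the camera in the world. Camera axes: x right, y down, z forward; pixel columns grow to the right and rows downward; lengths in mm; the calibration is good to about 2 mm. A picture is of the moment at which its call begins. There is no depth.
- r.close_job(): hands the job in; it is judged then, once.
The state is a dict: "time_s": time; "joint_pos": joint angles; "dq": joint speeds; "effort": joint torques, N m; "ee_pos": TCP position; "ee_rot": TCP orientation; "contact_force": force on the tool from outside, world axes, zero at the start; "ft_torque": the same for the moment, N m; "width": finger opening in mm; "gripper_force": force on a finger pad.
Only numpy, scipy, OpenCV 4.12 (cv2) and the standard library are available. Lean on these libraries where they do the work, as an engineer would, in place of code of your own. Each camera call takes 0.05 s, during which the arm holds its last target. There are 200 camera calls.

## Working session

There is one attempt and no reset: what is moved stays moved. The work goes in short steps, Python scripts to look and compute and a tool call to move; the robot and the scene stay as the last step left them, time stands still between calls to the robot, and variables do not carry over. Pictures are saved under pics/ and viewed, at most 10 in all, crops included, and the job is handed in when it is done.

Besides the shell and the picture viewer there is one more tool, called after "Emit:" in YAML: its name, and indented under it one key for each argument. carry_out: Moves the arm, as the interface text tells. Its arguments: {"type":"object","properties":{"moves":{"type":"string"},"newtons":{"type":"number"}},"required":["moves"]}

```bash
mkdir -p pics; ls
cat > h.py <<'E'
import numpy as np, cv2
from rig import r, viewer
def cam(f):
    R=np.array(f["orientation"],float)
    from scipy.spatial.transform import Rotation as Ro
    if R.shape!=(3,3):
        R=Ro.from_euler('xyz',R,degrees=True).as_matrix() if R.size==3 else Ro.from_quat(R).as_matrix()
    F=200/np.tan(np.radians(f["vertical_fov"])/2)
    return R,np.array(f["origin"],float),F
def ray(f,u,v):
    R,o,F=cam(f); return o,R@np.array([(u-f["cx"])/F,(v-f["cy"])/F,1.])
def onz(f,u,v,z):
    o,d=ray(f,u,v); return o+d*(z-o[2])/d[2]
def proj(f,p):
    R,o,F=cam(f); c=R.T@(np.array(p,float)-o); return F*c[0]/c[2]+f["cx"],F*c[1]/c[2]+f["cy"]
E
python3 - <<'E'
from h import *
fs={n:viewer.grab_frame(n) for n in("top","side")}
np.save("f0.npy",fs,allow_pickle=True)
for n,f in fs.items():
    print(n,{k:v for k,v in f.items() if k!="img"}); cv2.imwrite(f"pics/{n}0.png",f["img"][...,::-1])
    print(proj(f,[159,526,231]))
print(r.read_state(),r.hold_point_z)
E
```

```text
pics
top {'vertical_fov': 53.08045715368195, 'cx': 323.9472237999953, 'cy': 197.9968343233968, 'origin': array([432.62642258,  21.68381422, 692.32098294]), 'orientation': array([-170.36685171,    2.09146519,  -90.91353964])}
(np.float64(-130.4737655775047), np.float64(534.8767451960017))
side {'vertical_fov': 54.4663312815894, 'cx': 316.69677339108244, 'cy': 196.86042874852052, 'origin': array([ 458.75133259, -414.37537824,  516.60927033]), 'orientation': array([-136.47202914,    0.69720889,  -12.53322517])}
(np.float64(76.79724452464782), np.float64(-6.2567861671664105))
{'time_s': 0.1, 'joint_pos': array([ 6.08287022e+01,  2.18367798e+01,  7.43778859e+01,  7.60208850e-04,
        8.38580416e+01, -1.23366558e+01]), 'dq': array([-0.01951413, -0.10453412, -0.28495622,  0.05020542,  0.1179373 ,
       -0.02298378]), 'effort': array([ 4.39880183e-03, -4.49216259e+01, -2.31660265e+01, -9.37802974e-05,
        3.64763444e-03, -1.66136749e-05]), 'ee_pos': array([159.16686709, 526.2019115 , 230.79166373]), 'ee_rot': array([-1.79929133e+02, -1.62725905e-02,  1.63165266e+02]), 'contact_force': array([0.46920219, 0.33340849, 0.91090401]), 'ft_torque': array([-0.04425634, -0.02506636,  0.00926948]), 'gripper_force': 0.0, 'width': 85.40613973046187} 18.700000000000003
```

View pics/top0.png

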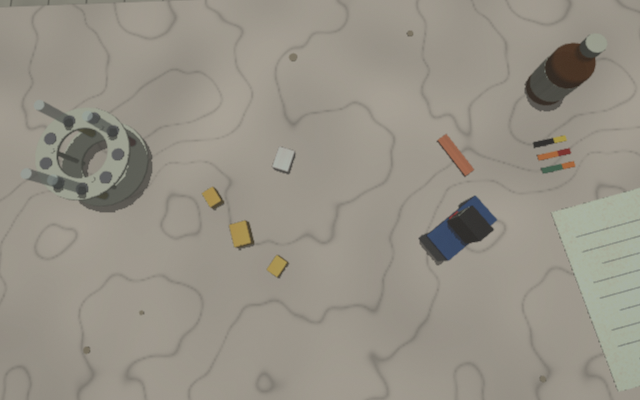

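View pics/side0.png

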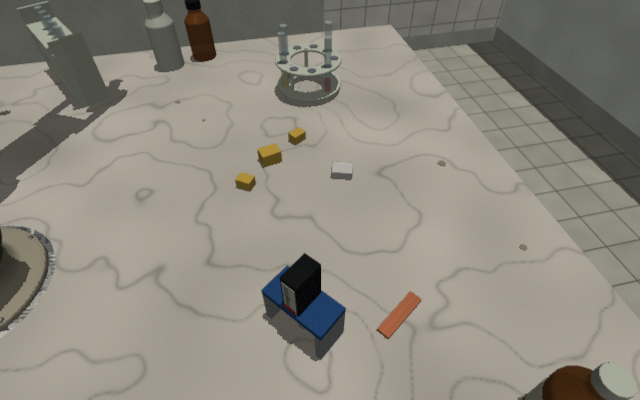

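The top view shows three yellow blocks, at (212,198), (241,234) and (278,266); in the side view they are at (297,135), (269,155) and (245,181). The middle one, (241,234), is the largest and fits the brass block. The aluminium block is at (284,160), the gauge at (460,228) and the copper strip at (455,155). Next I measure and confirm in one crop.

```bash
cat > m.py <<'E'
from h import *
fs=np.load("f0.npy",allow_pickle=True).item()
def comps(m,mn=40):
    n,l,s,c=cv2.connectedComponentsWithStats(m.astype(np.uint8)); return [(l==i) for i in range(1,n) if s[i,4]>mn]
def rect(f,m,z):
    p=np.argwhere(m)[:,::-1]; h=cv2.convexHull(p.astype(np.int32)).reshape(-1,2)
    w=np.array([onz(f,u,v,z)[:2] for u,v in h],np.float32); return cv2.minAreaRect(w)
if __name__=="__main__":
    ims=[]
    for n,f in fs.items():
        hsv=cv2.cvtColor(f["img"],cv2.COLOR_RGB2HSV); H,S,V=[hsv[...,i].astype(int) for i in range(3)]
        for m in comps((H>15)&(H<30)&(S>130)&(V>80)):
            vv=V[m]; t,_=cv2.threshold(vv.astype(np.uint8),0,255,cv2.THRESH_OTSU)
            q=np.argwhere(m)[:,::-1]
            print(n,"yel",q.mean(0).round(),m.sum(),"V",np.percentile(vv,[5,25,50,75,95]),t,"rect all",rect(f,m,28),"bright",(m&(V>t)).sum(),rect(f,m&(V>t),28))
        for m in comps((H>100)&(H<130)&(S>100)&(V>40),200):
            print(n,"blue",np.argwhere(m)[:,::-1].mean(0).round(),m.sum(),rect(f,m,70))
        for m in comps((V<55)&(S<120),200):
            print(n,"dark",np.argwhere(m)[:,::-1].mean(0).round(),m.sum(),rect(f,m,135))
    a=fs["top"]["img"]; b=fs["side"]["img"]
    k=lambda im,x,y:cv2.resize(im[y:y+75,x:x+100],None,fx=4,fy=4,interpolation=cv2.INTER_NEAREST)
    im=np.vstack([np.hstack([k(a,195,190),k(a,410,190)]),np.hstack([k(b,225,120),cv2.resize(b[245:365,245:405],(400,300),interpolation=0)])])
    cv2.imwrite("pics/crop.png",im[...,::-1])
E
python3 m.py
```

```text
top yel [559. 139.] 56 V [144.5 162.5 165.  165.  165. ] 152.0 rect all ((638.3861083984375, -354.9692687988281), (7.903293132781982, 19.79637908935547), 12.970708847045898) bright 46 ((638.6376342773438, -355.7168273925781), (6.761072158813477, 18.3136043548584), 10.200760841369629)
top yel [211. 196.] 172 V [162. 165. 166. 166. 167.] 158.0 rect all ((552.6871337890625, 236.25277709960938), (26.09653663635254, 19.673978805541992), 30.68522071838379) bright 168 ((552.697998046875, 236.5373992919922), (25.878562927246094, 18.801677703857422), 31.69744300842285)
top yel [239. 233.] 322 V [161. 166. 167. 167. 167.] 162.0 rect all ((489.01849365234375, 186.07318115234375), (36.60844421386719, 26.54404640197754), 14.536067008972168) bright 300 ((489.2377624511719, 186.6529541015625), (35.0321044921875, 25.053546905517578), 14.953288078308105)
top blue [480. 209.] 271 ((509.1081848144531, -194.21551513671875), (48.360877990722656, 31.59062957763672), 41.23374557495117)
top blue [445. 240.] 663 ((470.0496826171875, -144.36428833007812), (47.548160552978516, 37.71368408203125), 36.9099159240
[... 797 characters left out ...]
50115966797), 13.59869384765625)
side yel [244. 181.] 228 V [ 82.  84. 146. 172. 173.] 125.0 rect all ((433.9534606933594, 108.16070556640625), (41.5147819519043, 33.33480453491211), 69.4022216796875) bright 122 ((435.70684814453125, 117.34351348876953), (20.6069278717041, 28.347732543945312), 55.68325424194336)
side blue [308. 309.] 1768 ((488.59539794921875, -170.79510498046875), (51.3970947265625, 101.0003662109375), 37.69675827026367)
side dark [  5. 260.] 318 ((148.40618896484375, -61.4964714050293), (15.576841354370117, 82.4001235961914), 16.949569702148438)
side dark [303. 281.] 1366 ((486.9227294921875, -185.03140258789062), (65.26536560058594, 47.560752868652344), 37.14882278442383)
```

View pics/crop.png

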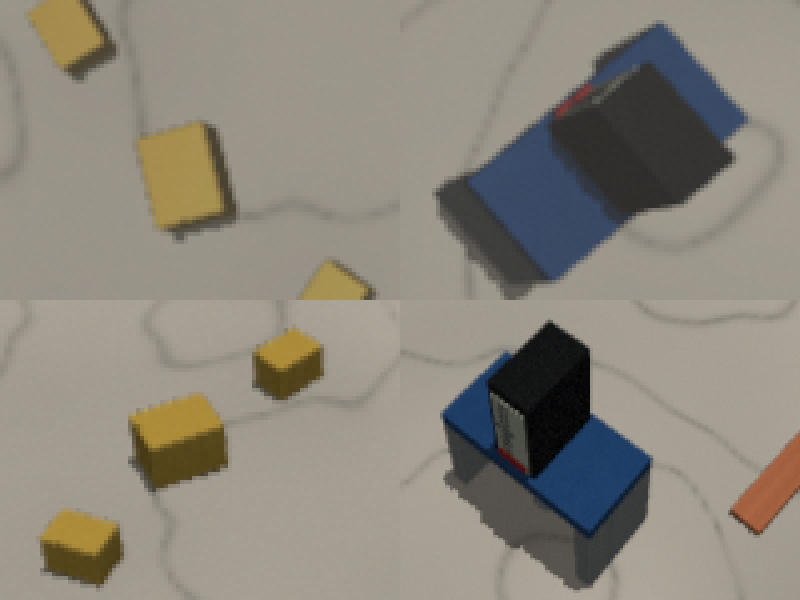

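The crop confirms that the middle yellow block, top view (241,234), is clearly the largest. The one at (212,198) and the partly cropped one at (278,266) are smaller. Both views put its top centre at about (489,186), with its size matching 40x30 and its long axis at about 14°. I check the gauge in the top view from the plate corners (475,195.5), (497,220), (448,260) and (427.5,234.5), then plan the approach.

```bash
cat > plan.py <<'E'
import numpy as np
from scipy.spatial.transform import Rotation as Ro
def chain(p,rot,goal,yaw,n=None,final=180):
    """split into calls of 5 rows; print last row of each in tool axes"""
    R0=Ro.from_euler('xyz',rot,degrees=True); R1=Ro.from_euler('xyz',[180,0,yaw],degrees=True)
    p=np.array(p,float); g=np.array(goal,float); w=(R0.inv()*R1).as_rotvec()
    N=n or int(np.ceil(max(np.linalg.norm(g-p)/200,np.degrees(np.linalg.norm(w))/34,.01)))
    for i in range(N):
        Ra=R0*Ro.from_rotvec(w*i/N)
        print("call",i+1,"shift",(Ra.inv().apply((g-p)/N)).round(1),"turn",(w/N).round(4))
E
python3 - <<'E'
from h import *; from plan import chain
fs=np.load("f0.npy",allow_pickle=True).item()
f=fs["top"]; c=np.array([onz(f,u,v,70)[:2] for u,v in [(475,195.5),(496.8,220),(448,260),(427.5,234.5)]])
print(c.round(1),c.mean(0),np.linalg.norm(np.roll(c,-1,0)-c,axis=1))
print(cv2.minAreaRect(c.astype(np.float32)))
# grip top face from crop of side: corners crop (549,321),(590,347),(528,415),(489,380)
s=fs["side"]; q=[(245+(x-400)*.4,245+(y-300)*.4) for x,y in[(549,321),(590,347),(528,415),(489,380)]]
t=np.array([onz(s,u,v,135)[:2] for u,v in q]); print(t.round(1),t.mean(0))
st=r.read_state(); chain([159.267,526.417,231.322],[180,0,163.165],[488,-170,231],37.7)
E
```

```text
[[ 537.4 -192.7]
 [ 498.5 -222.8]
 [ 438.9 -144.4]
 [ 478.2 -115.8]] [ 488.23746879 -168.90936514] [49.22582767 98.42381237 48.57572113 97.05503014]
((488.28289794921875, -168.6971435546875), (49.224159240722656, 98.42381286621094), 37.221710205078125)
[[ 498.7 -146.8]
 [ 514.4 -165.5]
 [ 479.8 -194. ]
 [ 465.8 -172.5]] [ 489.7061347 -169.7191193]
call 1 shift [-1.291e+02 -1.428e+02  1.000e-01] turn [ 0.     -0.      0.5474]
call 2 shift [-1.846e+02 -5.480e+01  1.000e-01] turn [ 0.     -0.      0.5474]
call 3 shift [-1.861e+02  4.930e+01  1.000e-01] turn [ 0.     -0.      0.5474]
call 4 shift [-1.332e+02  1.390e+02  1.000e-01] turn [ 0.     -0.      0.5474]
```

Emit:
carry_out:
  moves: "-26 -29 0 0 0 0.11 -1; -52 -57 0 0 0 0.22 -1; -77 -86 0 0 0 0.33 -1; -103 -114 0 0 0 0.44 -1; -129 -143 0 0 0 0.55 -1"
  newtons: 40

```text
time_s: 0.52
ee_pos: [241.4, 350.6, 231.1]
ee_rot: [-180.0, 0.0, 131.4]
contact_force: [1.5, 1.0, -0.0]
width: 85.6
gripper_force: 0.0
```

Emit:
carry_out:
  moves: "-37 -11 0 0 0 0.11 -1; -74 -22 0 0 0 0.22 -1; -111 -33 0 0 0 0.33 -1; -148 -44 0 0 0 0.44 -1; -185 -55 0 0 0 0.55 -1"

```text
time_s: 0.93
ee_pos: [323.3, 175.6, 231.3]
ee_rot: [-180.0, -0.0, 99.8]
contact_force: [1.1, 0.1, 0.4]
width: 85.7
gripper_force: 0.0
```

Emit:
carry_out:
  moves: "-37 10 0 0 0 0.11 -1; -74 20 0 0 0 0.22 -1; -112 30 0 0 0 0.33 -1; -149 40 0 0 0 0.44 -1; -186 49 0 0 0 0.55 -1"

```text
time_s: 1.35
ee_pos: [404.5, 0.9, 231.3]
ee_rot: [-180.0, -0.0, 68.3]
contact_force: [0.9, 1.4, 0.9]
width: 85.6
gripper_force: 0.0
```

Emit:
carry_out:
  moves: "-27 28 0 0 0 0.11 -1; -53 56 0 0 0 0.22 -1; -80 83 0 0 0 0.33 -1; -107 111 0 0 0 0.44 -1; -133 139 0 0 0 0.55 -1"

```text
time_s: 1.77
ee_pos: [485.4, -173.6, 231.0]
ee_rot: [-180.0, 0.0, 36.8]
contact_force: [0.5, 0.8, 0.2]
width: 85.4
gripper_force: 0.0
```

Run:
```python
from h import *; from plan import chain
s=r.read_state(); print(s["time_s"],s["ee_pos"],s["ee_rot"],s["joint_pos"]); chain(s["ee_pos"],s["ee_rot"],[488.6,-169.7,150],37.5)
```

```text
1.7667 [ 485.3850935  -173.56097328  231.011655  ] [-1.79965074e+02  1.20997626e-02  3.67734205e+01] [-3.28520651e+01  1.83684702e+01  7.97181587e+01  8.25111653e-04
  8.19503248e+01  2.03744023e+01]
call 1 shift [ 4.9 -1.1 81. ] turn [-0.0006  0.0002 -0.0127]
```

Emit:
carry_out:
  moves: "5 -1 27 0 0 -0.013 -1; 5 -1 54 0 0 -0.013 -1; 5 -1 81 0 0 -0.013 -1; 5 -1 81 0 0 -0.013 -1; 5 -1 81 0 0 -0.013 -1"

```text
time_s: 2.18
ee_pos: [488.2, -167.6, 150.0]
ee_rot: [-179.9, 0.1, 37.9]
contact_force: [0.3, 0.3, 1.2]
width: 85.6
gripper_force: 0.0
```

Run:
```python
from h import *; from plan import chain
fs={n:viewer.grab_frame(n) for n in("top","side")}
a=fs["top"]["img"][100:350,300:620]; b=fs["side"]["img"][150:400,150:470]
cv2.imwrite("pics/pre.png",cv2.resize(np.hstack([a,b]),(800,312))[...,::-1])
s=r.read_state(); print(s["time_s"],s["ee_pos"],s["ee_rot"]); chain(s["ee_pos"],s["ee_rot"],[488.6,-169.7,91],37.5)
```

```text
2.2833 [ 489.20009266 -168.07423025  151.91364143] [ 1.79868166e+02 -4.74795752e-02  3.78704921e+01]
call 1 shift [-1.5  0.8 60.9] turn [ 0.0023 -0.0008  0.0065]
```

View pics/pre.png

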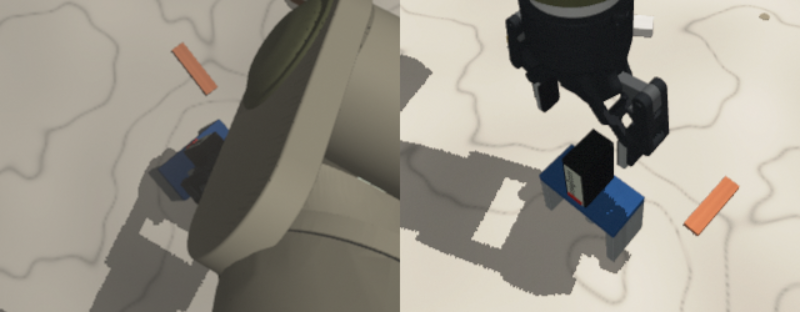

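In the side half, the open fingers (about (545,95) and (635,150)) straddle the black grip at (590,170) across its y axis. I descend and grip.

Emit:
carry_out:
  moves: "-1 1 20 0 0 0.006 -1; -1 1 40 0 0 0.006 -1; -1 1 52 0 0 0.006 -1; -1 1 60 0 0 0.006 -1; -1 1 60 0 0 0.006 -1"

```text
time_s: 2.7
ee_pos: [488.5, -169.1, 90.4]
ee_rot: [-180.0, 0.0, 37.5]
contact_force: [-0.5, 0.1, 0.2]
width: 85.6
gripper_force: 0.0
```

Emit:
carry_out:
  moves: "0 0 0 0 0 0 0.3; 0 0 0 0 0 0 0.5; 0 0 0 0 0 0 0.7; 0 0 0 0 0 0 1; 0 0 0 0 0 0 1"

```text
time_s: 3.12
ee_pos: [488.5, -169.2, 90.8]
ee_rot: [180.0, -0.0, 37.5]
contact_force: [1.9, -1.7, 7.0]
width: 25.6
gripper_force: 21.0
```

Emit:
carry_out:
  moves: "0 0 0 0 0 0 1; 0 0 0 0 0 0 1; 0 0 0 0 0 0 1; 0 0 0 0 0 0 1; 0 0 0 0 0 0 1"

```text
time_s: 3.53
ee_pos: [488.5, -169.1, 90.8]
ee_rot: [180.0, -0.0, 37.5]
contact_force: [-1.2, 2.1, 5.3]
width: 26.0
gripper_force: 44.4
```

Emit:
carry_out:
  moves: "0 0 -10 0 0 0 1; 0 0 -25 0 0 0 1; 0 0 -45 0 0 0 1; 0 0 -65 0 0 0 1; 0 0 -80 0 0 0 1"

```text
time_s: 3.95
ee_pos: [488.2, -169.1, 171.1]
ee_rot: [-180.0, 0.0, 37.5]
contact_force: [0.1, -0.1, -4.6]
width: 25.8
gripper_force: 43.4
```

Emit:
carry_out:
  moves: "0 0 0 0 0 0 1; 0 0 0 0 0 0 1; 0 0 0 0 0 0 1"

```text
time_s: 4.2
ee_pos: [487.7, -168.8, 168.8]
ee_rot: [-179.8, 0.1, 37.5]
contact_force: [0.5, 0.5, -5.0]
width: 25.5
gripper_force: 43.4
```

Run:
```python
from h import *; from plan import chain
fs={n:viewer.grab_frame(n) for n in("top","side")}
a=fs["top"]["img"][100:350,300:620]; b=fs["side"]["img"][150:400,150:470]
cv2.imwrite("pics/lift.png",cv2.resize(np.hstack([a,b]),(800,312))[...,::-1])
s=r.read_state(); print(s["time_s"],s["ee_pos"],s["ee_rot"],s["width"],s["gripper_force"],s["contact_force"]); chain(s["ee_pos"],s["ee_rot"],[489.3,186.3,s["ee_pos"][2]],37.5,3)
```

```text
4.3 [ 487.80883187 -168.85508095  168.87247073] [-1.79845953e+02  5.75148606e-02  3.75134585e+01] 25.746941307661327 43.35533916950226 [-0.08546755  0.02717257 -5.15768507]
call 1 shift [ 72.5 -93.6   0.2] turn [-0.0009  0.0003  0.0001]
call 2 shift [ 72.5 -93.6   0.1] turn [-0.0009  0.0003  0.0001]
call 3 shift [ 72.5 -93.6   0.1] turn [-0.0009  0.0003  0.0001]
```

View pics/lift.png

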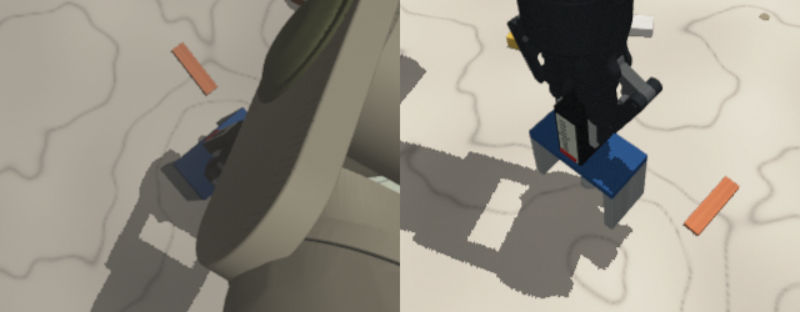

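The gauge hangs upright in the fingers, blue plate at about (590,155) in the side half, clear of the bench. I carry it over the brass block.

Emit:
carry_out:
  moves: "8 -10 0 0 0 0 1; 22 -28 0 0 0 0 1; 38 -49 0 0 0 0 1; 55 -71 0 0 0 0 1; 73 -94 0 0 0 0 1"

```text
time_s: 4.72
ee_pos: [488.5, -48.5, 169.7]
ee_rot: [-179.9, 0.0, 37.5]
contact_force: [0.1, -0.0, -3.5]
width: 25.8
gripper_force: 43.3
```

Emit:
carry_out:
  moves: "15 -19 0 0 0 0 1; 29 -37 0 0 0 0 1; 44 -56 0 0 0 0 1; 58 -75 0 0 0 0 1; 73 -94 0 0 0 0 1"

```text
time_s: 5.13
ee_pos: [488.9, 70.7, 169.7]
ee_rot: [-179.9, 0.1, 37.5]
contact_force: [-0.4, -0.4, -3.8]
width: 25.6
gripper_force: 43.2
```

Emit:
carry_out:
  moves: "18 -23 0 0 0 0 1; 36 -46 0 0 0 0 1; 52 -68 0 0 0 0 1; 65 -84 0 0 0 0 1; 72 -93 0 0 0 0 1"

```text
time_s: 5.55
ee_pos: [489.2, 189.2, 169.7]
ee_rot: [-179.9, 0.0, 37.6]
contact_force: [1.0, 0.6, -4.5]
width: 25.2
gripper_force: 43.2
```

Emit:
carry_out:
  moves: "0 0 0 0 0 0 1; 0 0 0 0 0 0 1; 0 0 0 0 0 0 1"

```text
time_s: 5.8
ee_pos: [490.0, 185.8, 170.0]
ee_rot: [-180.0, 0.0, 37.5]
contact_force: [0.4, 0.1, -4.6]
width: 25.5
gripper_force: 43.2
```

Run:
```python
from h import *; from plan import chain
from m import comps,rect
fs={n:viewer.grab_frame(n) for n in("top","side")}
np.save("f1.npy",fs,allow_pickle=True)
a=fs["top"]["img"][100:300,150:390]; b=fs["side"]["img"][50:250,180:420]
cv2.imwrite("pics/over.png",cv2.resize(np.hstack([a,b]),(800,333))[...,::-1])
s=r.read_state(); p=s["ee_pos"]; print(s["time_s"],p,s["ee_rot"],s["width"],s["gripper_force"],s["contact_force"]); chain(p,s["ee_rot"],[489.3,186.3,p[2]],37.5)
zt=p[2]-90.8+70
for n,f in fs.items():
    H,S,V=[cv2.cvtColor(f["img"],cv2.COLOR_RGB2HSV)[...,i].astype(int) for i in range(3)]
    for m in comps((H>100)&(H<130)&(S>100)&(V>30),60): print(n,m.sum(),rect(f,m,zt))
```

```text
5.9 [490.20137177 185.54451265 170.24499365] [1.79998375e+02 1.97884832e-02 3.74381507e+01] 25.413744826664097 43.19896638393402 [-0.86708721 -0.15041158 -4.33374055]
call 1 shift [-0.3 -1.1  0. ] turn [ 0.      0.0003 -0.0011]
top 86 ((459.21148681640625, 191.51780700683594), (17.66986656188965, 17.88409423828125), 1.9159605503082275)
side 724 ((490.8977355957031, 178.9876708984375), (57.37811279296875, 106.99261474609375), 38.064735412597656)
```

View pics/over.png

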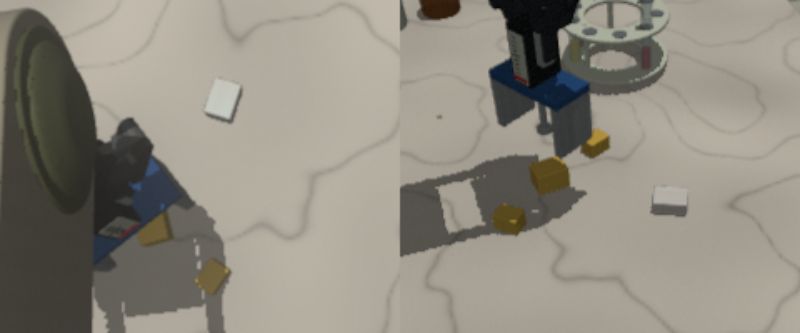

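The gauge is above the brass block: in the side half its foot (545,115) hangs over the block (550,175), and the aluminium block (670,200) is well clear. I lower it part way.

Emit:
carry_out:
  moves: "0 -1 10 0 0 0 1; 0 -1 20 0 0 0 1; 0 -1 30 0 0 0 1; 0 -1 38 0 0 0 1; 0 -1 43 0 0 0 1"

```text
time_s: 6.32
ee_pos: [489.4, 186.6, 126.5]
ee_rot: [-180.0, 0.1, 37.5]
contact_force: [-0.4, -0.3, -4.4]
width: 25.3
gripper_force: 43.1
```

Emit:
carry_out:
  moves: "0 0 0 0 0 0 1; 0 0 0 0 0 0 1; 0 0 0 0 0 0 1"

```text
time_s: 6.57
ee_pos: [489.9, 187.2, 127.8]
ee_rot: [180.0, -0.0, 37.5]
contact_force: [0.6, -0.8, -3.9]
width: 25.7
gripper_force: 43.0
```

Run:
```python
from h import *; from plan import chain
f=viewer.grab_frame("side"); s=r.read_state(); p=s["ee_pos"]; print(s["time_s"],p,s["ee_rot"],s["contact_force"]); chain(p,s["ee_rot"],[489.3,186.3,90.8],37.5)
im=f["img"].copy(); k=6; x0,y0=215,95
im=cv2.resize(im[y0:y0+90,x0:x0+120],None,fx=k,fy=k,interpolation=0)
# predicted: block top centre, foot centre (z=gauge z), plate corners
gz=p[2]-90.8; a=np.radians(37.5); X=np.array([np.cos(a),np.sin(a)]); Y=np.array([-X[1],X[0]])
def dot(q,c):
    u,v=proj(f,q); cv2.circle(im,(int((u+.5-x0)*k),int((v+.5-y0)*k)),4,c,1)
dot([489.3,186.3,28],(0,255,0)); dot([*p[:2],gz],(255,0,255))
for i in(-25,25):
    for j in(-50,50): dot([*(p[:2]+i*X+j*Y),gz+70],(255,255,0)); dot([*(p[:2]+i*X+j*Y),gz],(255,0,0))
cv2.imwrite("pics/low.png",im[...,::-1])
```

```text
6.6167 [489.87336992 187.26711345 127.87697433] [ 1.79968508e+02 -5.65394933e-02  3.75108324e+01] [ 0.88775337 -0.20272068 -4.32644189]
call 1 shift [-1.1  0.4 37.1] turn [ 0.0005 -0.001   0.0002]
```

View pics/low.png

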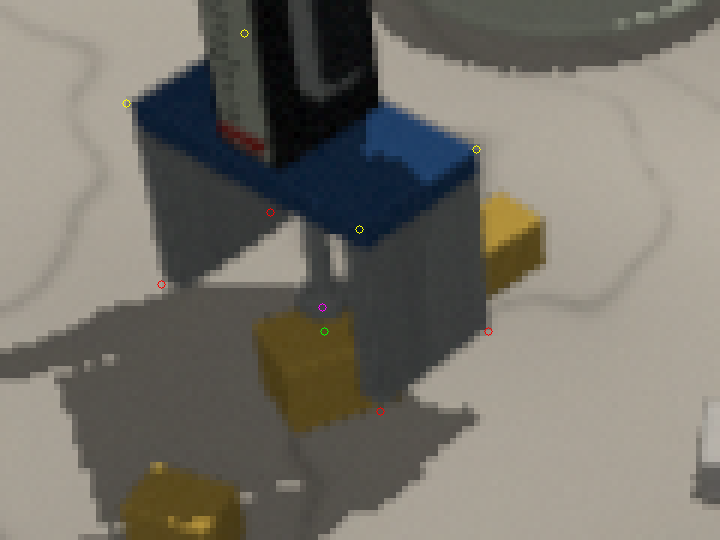

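The predicted corners and foot land on the gauge to within about 1–2 px. The foot (322,307) is above the block top centre (324,331), and both legs stand clear of all blocks. I lower it slowly.

Emit:
carry_out:
  moves: "-1 0 7 0 0 0 1; -1 0 13 0 0 0 1; -1 0 18 0 0 0 1; -1 0 23 0 0 0 1; -1 0 27 0 0 0 1"

```text
time_s: 7.03
ee_pos: [488.7, 186.7, 99.7]
ee_rot: [-180.0, 0.0, 37.5]
contact_force: [-0.3, 0.7, -2.8]
width: 25.6
gripper_force: 43.4
```

Emit:
carry_out:
  moves: "0 0 2 0 0 0 1; 0 0 4 0 0 0 1; 0 0 6 0 0 0 1; 0 0 7.5 0 0 0 1; 0 0 7.5 0 0 0 1"

```text
time_s: 7.45
ee_pos: [488.7, 186.7, 92.6]
ee_rot: [-180.0, 0.0, 37.5]
contact_force: [-0.5, -0.1, -3.2]
width: 25.3
gripper_force: 43.4
```

Emit:
carry_out:
  moves: "0 0 0 0 0 0 1; 0 0 0 0 0 0 1"

```text
time_s: 7.62
ee_pos: [488.7, 186.7, 92.9]
ee_rot: [-180.0, 0.0, 37.5]
contact_force: [0.2, -0.6, -1.9]
width: 25.4
gripper_force: 43.4
```

Emit:
carry_out:
  moves: "0 0 0.5 0 0 0 1; 0 0 1 0 0 0 1; 0 0 1.5 0 0 0 1; 0 0 1.5 0 0 0 1"

```text
time_s: 7.95
ee_pos: [488.7, 186.7, 91.2]
ee_rot: [-180.0, 0.0, 37.5]
contact_force: [-0.6, 0.7, -2.5]
width: 25.8
gripper_force: 43.4
```

Emit:
carry_out:
  moves: "0 0 0.5 0 0 0 1; 0 0 0.5 0 0 0 1; 0 0 0.5 0 0 0 1"

```text
time_s: 8.2
ee_pos: [488.7, 186.7, 90.9]
ee_rot: [180.0, -0.0, 37.5]
contact_force: [-0.7, 0.5, -1.4]
width: 25.7
gripper_force: 43.5
```

Emit:
carry_out:
  moves: "0 0 0.5 0 0 0 1; 0 0 1 0 0 0 1; 0 0 1 0 0 0 1; 0 0 1 0 0 0 1"

```text
time_s: 8.53
ee_pos: [488.7, 186.8, 90.8]
ee_rot: [180.0, -0.0, 37.5]
contact_force: [-5.4, 1.4, 7.7]
width: 25.9
gripper_force: 44.9
```

The legs are down on the bench: the force rose to +8 N at the same height as at the pick. I release.

Emit:
carry_out:
  moves: "0 0 -0.5 0 0 0 1; 0 0 -0.5 0 0 0 0.2; 0 0 -0.5 0 0 0 0; 0 0 -0.5 0 0 0 -0.5; 0 0 -0.5 0 0 0 -1"
  newtons: 20

```text
time_s: 8.95
ee_pos: [489.0, 186.6, 90.3]
ee_rot: [180.0, -0.0, 37.5]
contact_force: [-0.0, -0.2, -1.4]
width: 65.5
gripper_force: 0.0
```

Emit:
carry_out:
  moves: "0 0 0 0 0 0 -1; 0 0 0 0 0 0 -1; 0 0 0 0 0 0 -1; 0 0 0 0 0 0 -1; 0 0 0 0 0 0 -1"

```text
time_s: 9.37
ee_pos: [488.8, 186.7, 90.3]
ee_rot: [180.0, -0.0, 37.5]
contact_force: [-0.1, -0.1, -0.1]
width: 85.2
gripper_force: 0.0
```

Emit:
carry_out:
  moves: "0 0 -10 0 0 0 -1; 0 0 -30 0 0 0 -1; 0 0 -60 0 0 0 -1; 0 0 -95 0 0 0 -1; 0 0 -130 0 0 0 -1"

```text
time_s: 9.78
ee_pos: [488.3, 186.6, 221.6]
ee_rot: [-180.0, 0.1, 37.5]
contact_force: [0.2, -0.3, 0.2]
width: 85.1
gripper_force: 0.0
```

Emit:
carry_out:
  moves: "-24 31 0 0 0 0 -1; -48 62 0 0 0 0 -1; -73 95 0 0 0 0 -1; -97 127 0 0 0 0 -1; -122 159 0 0 0 0 -1"

```text
time_s: 10.2
ee_pos: [488.4, -15.4, 220.5]
ee_rot: [180.0, -0.0, 37.5]
contact_force: [0.9, 0.7, -0.3]
width: 85.2
gripper_force: 0.0
```

Emit:
carry_out:
  moves: "-24 31 0 0 0 0 -1; -48 62 0 0 0 0 -1; -73 95 0 0 0 0 -1; -73 95 0 0 0 0 -1; -73 95 0 0 0 0 -1"

```text
time_s: 10.62
ee_pos: [488.5, -135.4, 220.0]
ee_rot: [-180.0, 0.0, 37.3]
contact_force: [0.5, 0.4, -0.8]
width: 85.3
gripper_force: 0.0
```

Run:
```python
from h import *
from m import comps,rect
fs={n:viewer.grab_frame(n) for n in("top","side")}
for n,f in fs.items():
    H,S,V=[cv2.cvtColor(f["img"],cv2.COLOR_RGB2HSV)[...,i].astype(int) for i in range(3)]
    for m in comps((H>100)&(H<130)&(S>100)&(V>40),60): print(n,"blue",m.sum(),rect(f,m,70))
s=r.read_state(); print(s["time_s"],s["ee_pos"],s["contact_force"],s["width"])
a=fs["top"]["img"][140:290,180:340]; b=fs["side"]["img"][70:220,190:350]
cv2.imwrite("pics/end.png",cv2.resize(np.hstack([a,b]),(800,375),interpolation=0)[...,::-1])
```

```text
top blue 681 ((507.0708923339844, 162.47776794433594), (47.7032470703125, 37.8732795715332), 37.56838607788086)
top blue 470 ((468.5909423828125, 212.56137084960938), (47.71299362182617, 30.820959091186523), 38.18223571777344)
side blue 87 ((491.15301513671875, 145.48667907714844), (13.506574630737305, 45.83671569824219), 34.86436462402344)
10.7167 [ 488.59811274 -133.08458348  220.23488546] [-0.38365522  1.10464254  0.45651617] 85.33211972047523
```

View pics/end.png

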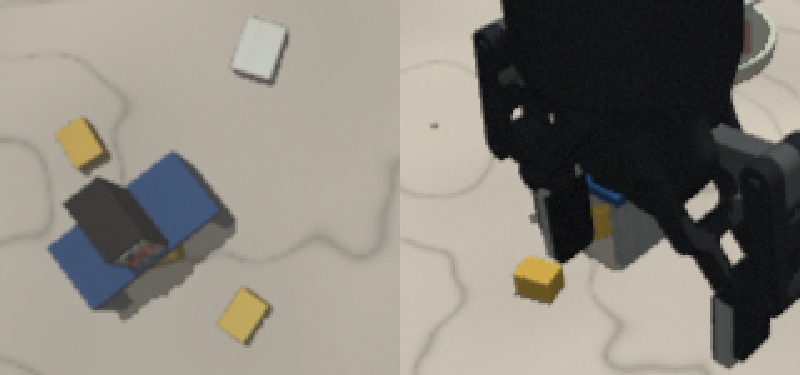

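The top view shows the gauge standing astride the block. The plate centre works out at about (489,186), within about 1 mm of the brass block. The small yellow blocks and the aluminium block (260,50) have not moved, and the arm is clear. I hand it in.

```bash
python3 -c "
from rig import r
print(r.close_job())"
```

```text
the job is handed in; nothing more can be done
None
```

The gauge now stands astride the brass block, centred on it to within about 1 mm by the top camera, with the arm clear, and the job was handed in at about 11 s of the 40 s; I had no reading of the foot's height, and no verdict came back.

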